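# Hold the utensil holder to the splash panel while it is screwed on

### The job

Be my third hand: pick up the mint-green utensil holder and hold it up off the counter, upright, with its metal back plate flat on the white splash panel and centred inside the four blue tape corners. Press it straight back with a steady 10 newtons or so, touching the panel with nothing but the holder and never pushing it back to its stop; keep the push for a couple of seconds and finish still gripping and pressing it there, so that I can drive the screws. Leave the other things on the counter where they are.

Things in the scene. Friction and masses are not known exactly. Their poses are not given: they have to be found in the camera images.
- holder: loose utensil holder standing on the counter, 0.19 to 0.34 kg: mint-green open-topped pocket, 60 (x) x 50 (y) x 80 tall, walls 4, on its +x side an aluminium back plate 6 (x) x 130 (y) x 70 tall, bottoms level. Origin: centre of the pocket's underside, z up. The plate's back face is the plane x = 36; it juts 40 past the pocket on both y sides. The pocket's y sides are free to grip from above.
- holder_back (a point): centre of the back face of the holder's plate: at (36, 0, 35) in the holder's frame, same axes as the holder
- stand: fixed stand with a white splash panel 360 wide (y). Origin on the counter under the middle of the panel's front face at rest; x points away from the robot into the panel, y along it, z up. Panel 8 thick, 12 to 122 above the counter, front face at x = 0 at rest. Behind it a dark steel rail at x 46 to 58, 85 high; a foot plate 8 high starts at x = 15.
- mark (a point): centre of the rectangle shown by four blue tape corners on the panel's front face, 70 above the counter; the 130 x 70 plate fits just inside them, 4 to 5 to spare all round. Two blue tapes, 12 wide, at y = +-75 run on over the panel's top edge and down its back. Axes as the stand's. Up to 65 to either side of the panel's middle; moves back with the panel.
- panel (a joint): how far the panel has been pushed back on its spring clips, m: 0 at rest, stop at 0.025. The clips push back with 0.8 N per mm (10 N at 12.5 mm); the panel slides straight along the stand's x and stays parallel.
- detergent: bystander: green washing-up liquid bottle, 60 dia x 180 (mm). Origin: centre of the underside, z up
- mug: bystander: white mug, 76 dia x 85, handle (about 35 more) on its +y (mm). Origin: centre of the underside, z up
- bowl: bystander: blue bowl, 116 dia x 55 (mm). Origin: centre of the underside, z up
- jar: bystander: amber jar with steel lid, 64 dia x 100 (mm). Origin: centre of the underside, z up
- screwdriver: bystander: orange-handled screwdriver lying on the counter, about 200 long (mm). Origin: on the lying tool's underside, length along x
- spoon: bystander: wooden spoon lying on the counter, about 200 long (mm). Origin: on the lying tool's underside, length along x
- screw_tray: bystander: shallow grey tray, 100 x 75 x 25 (mm). Origin: centre of the underside, z up
Things that resemble listed ones, but are neither listed nor needed, are in the scene too. What is shaped like the holder but red or yellow is not meant.

How it is judged:
On the way, in this order (a step that is already met when the one before it is completed fails the run):
1. the holder is gripped and lifted clear of the counter, not yet touching the panel (height (world z) of holder above 0.015 m and contact force between the fingers and holder above 2 N and contact force between holder and stand below 0.1 N), for 0.2 s.
2. the holder is pressed on the panel inside the tape corners with 5.5 to 14.5 N for 2 s (x of holder_back in the frame of mark between -0.004 and 0.004 m and y of holder_back in the frame of mark between -0.012 and 0.012 m and z of holder_back in the frame of mark between -0.01 and 0.01 m and angle between the x axis of holder and the x axis of stand, either way round below 0.1 rad and angle between holder's own z axis and vertical below 0.1 rad and contact force between holder and stand between 5.5 and 14.5 N and contact force between the fingers and holder above 2 N and contact force between each of the arm, the fingers and stand below 0.5 N), for 2 s.
At the end, for the whole second after the job is handed in: Gripped, still, over 15 mm off the counter, upright and plate flat on the panel (0.10 rad, 4 mm), centred on the marks within 12 mm sideways and 10 mm in height, pressing with 5.5 to 14.5 N (panel back 5 to 20 mm); fingers and arm off the stand (all of step 2 and height (world z) of holder above 0.015 m and linear speed of holder below 0.01 m/s and value of joint panel between 0.005 and 0.02 m); the arm keeps its last pose, push and grip.
It fails at once if the panel is pushed back to its stop (more than 23.5 mm) (value of joint panel above 0.0235 m).
It fails at once if one of the other things on the counter is moved by more than 30 mm (distance of any of detergent, mug, bowl, jar, screwdriver, spoon, screw_tray from where it was at the start of the episode above 0.03 m).
It also fails if it takes over 48 s, if anything falls off the work surface, if the arm or the gripper's body presses on something with over 40 N, if the wrist force passes 120 N, or if a joint passes its speed limit or range.

### The arm

A 6-joint arm with a two-finger parallel gripper is mounted at the origin on the work surface. World frame = base frame: x ahead of the robot, y to its left, z up, the work surface at z = 0. Lengths are in m, angles in rad, forces in N, time in s.
With the tool pointing down it reaches from about 0.35 to 0.975 m from the base axis. Payload 4.9 kg.
Tool frame: the origin (TCP) lies at the very end of the fingers, on their centre line; the grasp point (between the pads) lies 19 mm behind it (ctrl.grasp_offset is the distance from the TCP to the grasp point, in m); z points along the fingers, y is the line along which they close (so a half turn about z gives the same grasp; the last joint's range is limited). The gripper opens to 85 mm and grips with 20 to 120 N. Pads are 22 mm wide; open, the fingers measure 114 mm over their backs; the gripper's body (76 mm by 85 mm) begins 54 mm behind the grasp point. The pads swing forward as they close: fully open they stand 13 mm farther back than shut.
Start: joints at [1.199, 0.053, 1.613, -0, 1.476, -0.119], TCP at [0.156, 0.605, 0.231] pointing down, gripper open.
Joint ranges: [-3.01, 3.01], [-1.01, 2.22], [0.06, 2.58], [-1.02, 4.17], [0.09, 2.62], [-3.14, 3.14]. Speed limits (rad/s): [2.57, 2.57, 3.14, 3.14, 3.14, 3.14].

### API

Orientations are given as a rotation vector (axis times angle).
In Python, from station import ctrl, optics gives the robot as it stands.
- The arm moves only by the shell command python3 -m handwheel 'ROWS' [OPENING] [FORCE]. ROWS is JSON, a list of rows, each an object of numbers: "tx", "ty", "tz": the shift along the tool's x, y, z in mm; "roll": the turn about the tool's z in rad. A call has 1 to 12 rows; each row shifts and turns the commanded pose from where the row before left it, along the tool's axes as they then stand; what a row does not reach is not made up. A row lasts 1/12 s, in which the tool goes at most 41.7 mm and 7.16 degrees, less where a joint would pass 70% of its speed; a pose out of reach is approached as far as the arm can. A call with a gripper value outside its range is refused whole. OPENING is the finger opening in mm, from 0 to 85.4, set as the call begins (- or left out, the last holds). The fingers move at their own pace and stop on an object; FORCE is the grip in N (left out, the last holds). Time passes only in rows, so rows that do not move let the fingers close. It gives the time, the measured TCP pose, the force, the opening and the grip force at its end, in the units of the state.
- ctrl.get_obs(): the state, without advancing time (a new reading comes with each control period).
- optics.get_image(name): name is "scene" or "top" or "wrist"; returns (picture, depth): 420x560x3 uint8, red, green, blue; 420x560 float32, m along the optical axis (not along the pixel's ray), 0 where there is no reading.
- optics.camera_params(name): a dict with "mtx" (3x3 intrinsics, pixels), "k1" (the pictures are not rectified: a ray, as slopes to the right and down, at radius r is drawn at 1 + k1 r^2 times it, then the intrinsics apply), "extrinsics" (4x4, takes a point from camera to world coordinates); the wrist camera has in their place "tool_from_camera" (4x4, takes a point from camera to tool coordinates, whose origin is the TCP and whose axes are the flange's). Camera axes: x right, y down, z forward; pixel columns grow to the right and rows downward; lengths in m; the calibration is good to about 2 mm. A picture is of the moment at which its call begins: read the wrist's pose just before it. camera_params takes no time and is no camera call.
- ctrl.finish_job(): hands the job in; it is judged then, once.
The state is a dict: "t": time; "q": joint angles; "dq": joint speeds; "effort": joint torques, N m; "tool_pos": TCP position; "tool_rot": TCP orientation; "contact_force": force on the tool from outside, world axes, zero at the start; "wrist_torque": the same for the moment, N m; "opening": finger opening in m; "grip_force": force on a finger pad.
Only numpy, scipy, OpenCV 4.12 (cv2) and the standard library are available. Lean on these libraries where they do the work, as an engineer would, in place of code of your own. Each camera call takes 0.05 s, during which the arm holds its last target. There are 200 camera calls.

## Working session

There is one attempt and no reset: what is moved stays moved. The work goes in short steps, Python scripts to look and compute and a shell command to move; the robot and the scene stay as the last step left them, time stands still between calls to the robot, and variables do not carry over. Pictures are saved under pics/ and viewed, at most 10 in all, crops included, and the job is handed in when it is done.

```bash
mkdir -p pics; ls; python3 - <<'E'
from station import ctrl, optics
import cv2, numpy as np
print(ctrl.get_obs()); print(ctrl.grasp_offset)
for n in("scene","top"):
    im,d=optics.get_image(n); np.savez(f"{n}0.npz",im=im,d=d); cv2.imwrite(f"pics/{n}0.png",im[:,:,::-1])
    print(n,optics.camera_params(n))
print(optics.camera_params("wrist"))
E
```

```text
pics
{'t': 0.0, 'q': array([ 1.19899896e+00,  5.33897260e-02,  1.61428199e+00, -1.19133358e-05,
        1.47599675e+00, -1.19028320e-01]), 'dq': array([-1.79987862e-03,  4.97658114e-06, -6.17437536e-04,  1.01707002e-03,
        2.54405403e-03,  8.70177266e-04]), 'effort': array([-6.19129441e-04, -3.93701613e+01, -3.70162153e+01, -2.19656081e-04,
        7.19216492e-03,  1.73900003e-05]), 'tool_pos': array([0.15609772, 0.60455508, 0.23004981]), 'tool_rot': array([-0.39592842, -3.11604537,  0.00316701]), 'contact_force': array([0.08966184, 0.03280212, 0.69182209]), 'wrist_torque': array([-0.03622418,  0.01688589,  0.03012503]), 'grip_force': 0.0, 'opening': 0.08538954981240761}
0.0187
scene {'mtx': array([[436.22268269,   0.        , 280.87099104],
       [  0.        , 436.22268269, 214.07702267],
       [  0.        ,   0.        ,   1.        ]]), 'k1': -0.12652343574446986, 'extrinsics': array([[ 0.52809165,  0.61502416, -0.58554631,  1.17242808],
       [ 0.84899258, -0.36761431,  0.37956727, -0.50296516],
       [ 0.01818784, -0.69757079, -0.716285  ,  0.91180944],
       [ 0.   
[... 356 characters left out ...]
00153131, -0.07195173],
       [-0.00349857, -0.17692084, -0.98421887,  1.37705494],
       [ 0.        ,  0.        ,  0.        ,  1.        ]])}
{'mtx': array([[353.46166116,   0.        , 280.09738953],
       [  0.        , 353.46166116, 206.55710396],
       [  0.        ,   0.        ,   1.        ]]), 'k1': 0.019707083741147005, 'tool_from_camera': array([[-3.15670274e-04, -9.61335248e-01, -2.75380540e-01,
         7.03265494e-02],
       [ 9.99999902e-01, -3.88983667e-04,  2.11610692e-04,
         4.68920737e-04],
       [-3.10547349e-04, -2.75380446e-01,  9.61335276e-01,
        -1.42335960e-01],
       [ 0.00000000e+00,  0.00000000e+00,  0.00000000e+00,
         1.00000000e+00]])}
```

View pics/scene0.png

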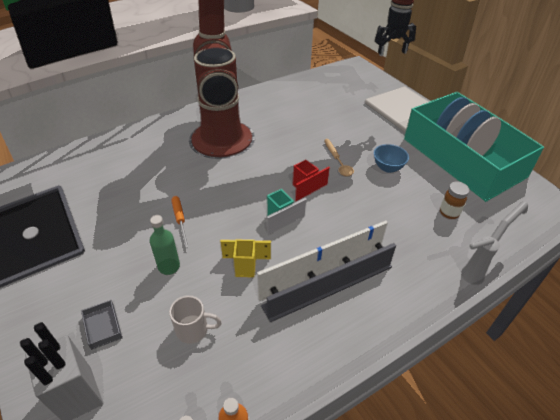

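View pics/top0.png

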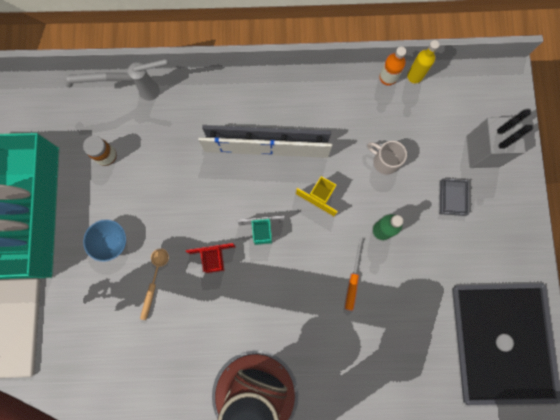

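The top view shows the mint pocket at (262,231) with its plate on the panel side. The panel is at (265,147), with blue tapes at (218,145) and (267,147).
Things that could be mistaken for the holder, in top-view pixels: red holder (212,258), yellow holder (323,190) and the green dish rack (25,205). I choose the mint one at (262,231).

```bash
cat > h.py <<'E'
import cv2, numpy as np
from scipy.spatial.transform import Rotation as R
from station import ctrl, optics
def cam(n,obs=None):
    p=optics.camera_params(n)
    if n!="wrist": return p["mtx"],p["k1"],p["extrinsics"]
    T=np.eye(4);T[:3,:3]=R.from_rotvec(obs["tool_rot"]).as_matrix();T[:3,3]=obs["tool_pos"]
    return p["mtx"],p["k1"],T@p["tool_from_camera"]
def rays(uv,c):
    K,k,E=c
    n=cv2.undistortPoints(np.float64(uv).reshape(-1,1,2),K,np.array([k,0,0,0.])).reshape(-1,2)
    d=np.c_[n,np.ones(len(n))]@E[:3,:3].T
    return E[:3,3],d
def onz(uv,c,z):
    o,d=rays(uv,c); return o+d*((z-o[2])/d[:,2])[:,None]
def tri(uv1,c1,uv2,c2):
    o1,d1=rays([uv1],c1);o2,d2=rays([uv2],c2);d1=d1[0];d2=d2[0]
    s=np.linalg.lstsq(np.c_[d1,-d2],o2-o1,rcond=None)[0]
    a=o1+s[0]*d1;b=o2+s[1]*d2
    return (a+b)/2,np.linalg.norm(a-b)
def mask(im,lo,hi):
    return cv2.inRange(cv2.cvtColor(im,cv2.COLOR_RGB2HSV),lo,hi)
def blobs(m,amin=15):
    n,l,s,c=cv2.connectedComponentsWithStats(m)
    return [(i,s[i],c[i]) for i in range(1,n) if s[i,4]>=amin],l
MINT=((70,90,60),(92,255,255)); BLUE=((105,130,90),(125,255,255))
E
python3 - <<'E'
from h import *
C={n:cam(n) for n in("top","scene")}
I={n:np.load(n+"0.npz")["im"] for n in C}
for n in C:
    for nm,r in(("mint",MINT),("blue",BLUE)):
        b,l=blobs(mask(I[n],*r),8)
        for i,s,c in b: print(n,nm,s,c.round(1),onz([c],C[n],.08 if nm=="mint" else .122)[0].round(3))
a=cv2.resize(I["top"][120:280,170:350],None,fx=4,fy=4,interpolation=cv2.INTER_CUBIC)
cv2.imwrite("pics/cropt.png",a[:600,:,::-1])
E
```

```text
top mint [   0  133   59  146 6870] [ 29.3 203.7] [0.527 0.595 0.08 ]
top mint [251 219  21  25 455] [261.5 231.1] [ 0.434 -0.031  0.08 ]
top blue [215 137   4   6  16] [216.2 139.2] [0.682 0.084 0.122]
top blue [271 140   3   6  15] [271.9 142.1] [ 0.669 -0.066  0.122]
scene mint [ 405   92  139  110 6434] [472.9 151. ] [0.57  0.624 0.08 ]
scene mint [478 105  19  12  40] [486.6 111.1] [0.432 0.872 0.08 ]
scene mint [267 189  27  26 405] [277.8 200.7] [ 0.445 -0.042  0.08 ]
scene blue [368 227   5  12  32] [370.5 232.3] [0.693 0.071 0.122]
scene blue [318 247   4  13  37] [319.4 253.1] [ 0.681 -0.074  0.122]
```

View pics/cropt.png

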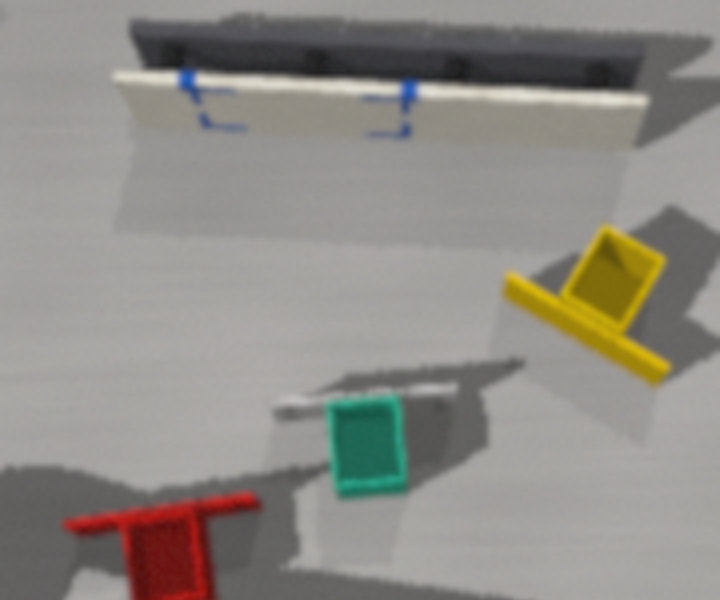

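The crop confirms it: the mint pocket is at crop (368,445), with the pale aluminium plate on its panel side and the red and yellow lookalikes on either side. I'm moving over it for a close wrist view.

```bash
python3 -m handwheel '[{"roll":-0.125,"tz":-10},{"roll":-0.125,"tz":-10},{"roll":-0.125,"tz":-10},{"tx":-24,"ty":-31},{"tx":-24,"ty":-31},{"tx":-24,"ty":-31},{"tx":-24,"ty":-31},{"tx":-24,"ty":-31},{"tx":-24,"ty":-31},{"tx":-24,"ty":-31},{"tx":-24,"ty":-31},{"tx":-24,"ty":-31}]' && python3 -m handwheel '[{"tx":3.6,"ty":-38},{"tx":3.6,"ty":-38},{"tx":3.6,"ty":-38},{"tx":3.6,"ty":-38},{"tx":3.6,"ty":-38},{"tx":3.6,"ty":-38},{"tx":3.6,"ty":-38},{"tx":3.6,"ty":-38},{"tx":3.6,"ty":-38},{"tx":3.6,"ty":-38},{},{}]'
python3 - <<'E'
from h import *
o=ctrl.get_obs(); im,d=optics.get_image("wrist"); np.savez("w1.npz",im=im,d=d,p=o["tool_pos"],r=o["tool_rot"])
cv2.imwrite("pics/w1.png",im[:,:,::-1]); print(o["t"],o["tool_pos"],o["contact_force"])
M=R.from_rotvec(o["tool_rot"]).as_matrix(); print(M.round(3))
E
```

```text
0.1 [0.15612227 0.60458629 0.23014861] [-0.42011837  0.08018994 -0.12910947]
[[-0.968  0.25  -0.001]
 [ 0.25   0.968 -0.002]
 [ 0.    -0.002 -1.   ]]$[0]: bad value
```

View pics/w1.png

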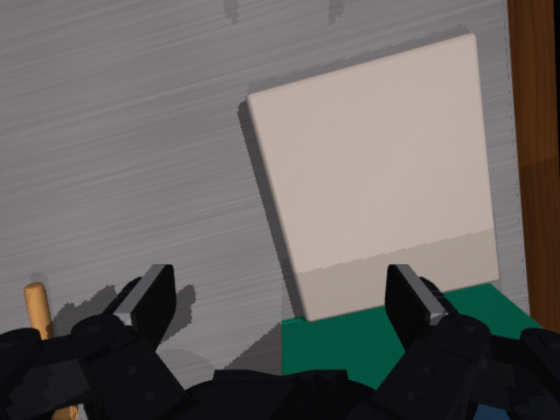

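The call was refused because of the roll limit (7.16° = 0.12497 rad), so this picture is still from the start pose: the board is at (370,170) and image-down is world +x. I'm retrying with smaller rolls.

```bash
python3 -m handwheel '[{"tx":0,"ty":0,"roll":-0.12,"tz":-10},{"tx":0,"ty":0,"roll":-0.12,"tz":-10},{"tx":0,"ty":0,"roll":-0.12,"tz":-10},{"tx":-24,"ty":-31,"tz":0,"roll":0},{"tx":-24,"ty":-31,"tz":0,"roll":0},{"tx":-24,"ty":-31,"tz":0,"roll":0},{"tx":-24,"ty":-31,"tz":0,"roll":0},{"tx":-24,"ty":-31,"tz":0,"roll":0},{"tx":-24,"ty":-31,"tz":0,"roll":0},{"tx":-24,"ty":-31,"tz":0,"roll":0},{"tx":-24,"ty":-31,"tz":0,"roll":0},{"tx":-24,"ty":-31,"tz":0,"roll":0}]' && python3 -m handwheel '[{"tx":3.6,"ty":-38},{"tx":3.6,"ty":-38},{"tx":3.6,"ty":-38},{"tx":3.6,"ty":-38},{"tx":3.6,"ty":-38},{"tx":3.6,"ty":-38},{"tx":3.6,"ty":-38},{"tx":3.6,"ty":-38},{"tx":3.6,"ty":-38},{"tx":3.6,"ty":-38},{"tx":0},{"tx":0}]'
python3 - <<'E'
from h import *
o=ctrl.get_obs(); im,d=optics.get_image("wrist"); np.savez("w1.npz",im=im,d=d,p=o["tool_pos"],r=o["tool_rot"])
cv2.imwrite("pics/w1b.png",im[:,:,::-1]); print(o["t"],o["tool_pos"],o["contact_force"])
M=R.from_rotvec(o["tool_rot"]).as_matrix(); print(M.round(3))
E
```

```text
t: 1.15
tool_pos: [0.4017, 0.3492, 0.2611]
tool_rot: [0.169, -3.137, 0.0]
contact_force: [0.8, 0.6, 0.0]
opening: 0.0854
grip_force: 0.0
1.15 [0.40173825 0.3491571  0.26109604] [0.82967248 0.6024586  0.02767617]
[[-0.994 -0.107 -0.   ]
 [-0.107  0.994 -0.   ]
 [ 0.    -0.    -1.   ]]$[0]: bad value
```

View pics/w1b.png

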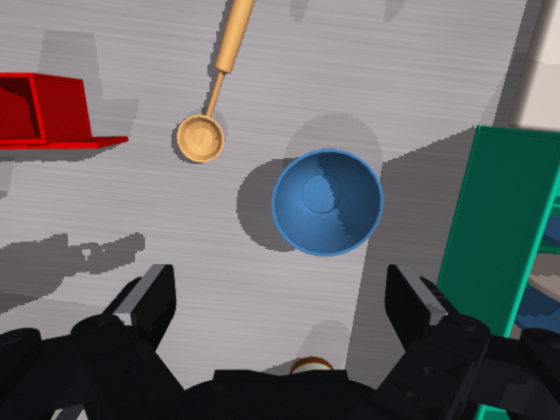

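The view is over the bowl (328,202), with the red lookalike at the left (45,105). Rows apparently need all four keys, so I'm continuing with them written out.

```bash
python3 -m handwheel '[{"tx":3,"ty":-38,"tz":0,"roll":0},{"tx":3,"ty":-38,"tz":0,"roll":0},{"tx":3,"ty":-38,"tz":0,"roll":0},{"tx":3,"ty":-38,"tz":0,"roll":0},{"tx":3,"ty":-38,"tz":0,"roll":0},{"tx":3,"ty":-38,"tz":0,"roll":0},{"tx":3,"ty":-38,"tz":0,"roll":0},{"tx":3,"ty":-38,"tz":0,"roll":0},{"tx":3,"ty":-38,"tz":0,"roll":0},{"tx":3,"ty":-38,"tz":0,"roll":0},{"tx":0,"ty":0,"tz":0,"roll":0},{"tx":0,"ty":0,"tz":0,"roll":0}]' && 
python3 - <<'E'
from h import *
o=ctrl.get_obs(); im,d=optics.get_image("wrist"); np.savez("w1.npz",im=im,d=d,p=o["tool_pos"],r=o["tool_rot"])
cv2.imwrite("pics/w1c.png",im[:,:,::-1]); 
M=R.from_rotvec(o["tool_rot"]).as_matrix(); print(M.round(3))
E
```

```text
t: 2.2
tool_pos: [0.4115, -0.0317, 0.261]
tool_rot: [0.161, -3.137, -0.001]
contact_force: [-0.0, -0.5, 0.2]
opening: 0.0851
grip_force: 0.0
[[-0.995 -0.102 -0.001]
 [-0.102  0.995  0.   ]
 [ 0.     0.001 -1.   ]]
```

View pics/w1c.png

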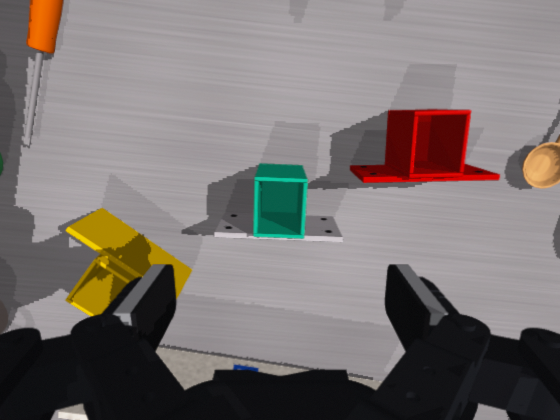

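The wrist view shows the mint rim with corners near (255,180), (305,180), (303,237) and (254,236). The plate's top edge runs from (215,235) to (342,241). I'll take a second view further forward, which also covers the panel.

```bash
python3 -m handwheel '[{"tx":-36,"ty":6,"tz":-13,"roll":0},{"tx":-36,"ty":6,"tz":-13,"roll":0},{"tx":-36,"ty":6,"tz":-13,"roll":0},{"tx":0,"ty":0,"tz":0,"roll":0},{"tx":0,"ty":0,"tz":0,"roll":0},{"tx":0,"ty":0,"tz":0,"roll":0}]' && 
python3 - <<'E'
from h import *
o=ctrl.get_obs(); im,d=optics.get_image("wrist"); np.savez("w2.npz",im=im,d=d,p=o["tool_pos"],r=o["tool_rot"])
cv2.imwrite("pics/w2.png",im[:,:,::-1])
for f in("w1","w2"):
    z=np.load(f+".npz")
    for nm,r in(("mint",MINT),("blue",BLUE)):
        for i,s,c in blobs(mask(z["im"],*r),8)[0]: print(f,nm,s,c.round(1))
E
```

```text
t: 2.75
tool_pos: [0.5168, 0.0009, 0.2996]
tool_rot: [0.173, -3.135, -0.001]
contact_force: [0.2, 1.0, 0.3]
opening: 0.0853
grip_force: 0.0
w1 mint [ 253  163   55   76 3815] [279.5 200.9]
w1 blue [234 365  24   7  85] [244.8 367.5]
w2 mint [ 232   56   54   68 3298] [258.1  90.1]
w2 blue [213 273  28  14 104] [222.8 278.2]
w2 blue [307 289  26  18  95] [323.5 295.5]
w2 blue [193 296  39  30 329] [206.5 313.3]
w2 blue [312 317  36  32 305] [335.6 334.6]
```

View pics/w2.png

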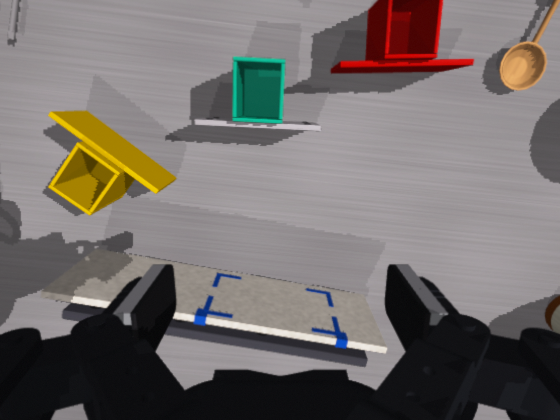

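The second wrist view shows the mint rim's plate side at (234,122)–(283,123) and the plate ends at (192,121) and (320,128). Tape corners surround about (272,303), and tapes cross the top edge at (201,319) and (341,340).

```bash
python3 - <<'E'
from h import *
Z={};C={"top":cam("top")}
for f in("w1","w2"):
    Z[f]=np.load(f+".npz"); C[f]=cam("wrist",dict(tool_pos=Z[f]["p"],tool_rot=Z[f]["r"]))
P={}
for f in Z:
    b,l=blobs(mask(Z[f]["im"],*MINT),1000); i=max(b,key=lambda t:t[1][4])[0]
    v,u=np.nonzero(l==i); P[f]={k:np.array([u[j],v[j]],float) for k,j in(("BL",np.argmax(v-u)),("BR",np.argmax(v+u)))}
    print(f,P[f])
P["w1"].update(pl=(215,235),pr=(342,241));P["w2"].update(pl=(192,121),pr=(320,128))
for k in P["w1"]: print(k,*tri(P["w1"][k],C["w1"],P["w2"][k],C["w2"]))
for a,b in(((217,139.5),(201,319)),((272,142.5),(341,340))): print("tape",*tri(a,C["top"],b,C["w2"]),onz([b],C["w2"],.122),onz([a],C["top"],.122))
def yaw(a,b): d=a-b; return np.degrees(np.arctan2(-d[0],d[1]))
e=onz([(192,121),(320,128)],C["w2"],.07);print("plate",e,yaw(e[1],e[0]))
m=np.uint8(255*(np.array(mask(Z["w2"]["im"],*BLUE))>0))
im=Z["w2"]["im"][260:360,170:370];cv2.imwrite("pics/crop2.png",cv2.resize(im,None,fx=4,fy=4,interpolation=cv2.INTER_CUBIC)[:,:,::-1])
E
```

```text
w1 {'BL': array([253., 235.]), 'BR': array([303., 237.])}
w2 {'BL': array([232., 120.]), 'BR': array([282., 122.])}
BL [ 0.46618343 -0.05218378  0.07728758] 0.00027389169561173245
BR [ 0.46270301 -0.00270937  0.07842745] 0.0007719309720661694
pl [ 0.47142715 -0.09106155  0.07471111] 0.0031194475321773343
pr [0.4644859  0.03658685 0.0745119 ] 0.00030168528595880465
tape [0.56736338 0.01253658 0.33587757] 0.11378081531838324 [[ 0.66672069 -0.06391533  0.122     ]] [[0.68076984 0.081812   0.122     ]]
tape [ 0.56012952 -0.02109323  0.3408385 ] 0.1155244260590205 [[0.67588754 0.08360892 0.122     ]] [[ 0.66810363 -0.06628742  0.122     ]]
plate [[ 0.47212423 -0.09372839  0.07      ]
 [ 0.4646488   0.03725843  0.07      ]] 3.2663330256513277
```

View pics/crop2.png

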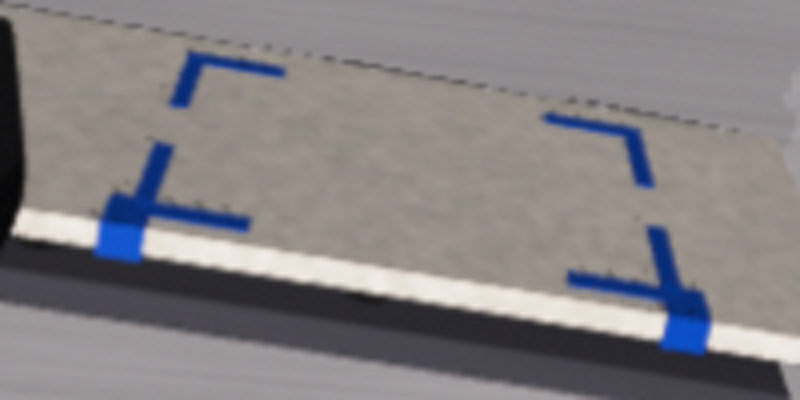

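```bash
python3 -m handwheel '[{"tx":0,"ty":0,"tz":0,"roll":0.05},{"tx":28,"ty":-8.3,"tz":28,"roll":0},{"tx":28,"ty":-8.3,"tz":28,"roll":0},{"tx":28,"ty":-8.3,"tz":28,"roll":0},{"tx":0,"ty":0,"tz":40,"roll":0},{"tx":0,"ty":0,"tz":40,"roll":0},{"tx":0,"ty":0,"tz":0,"roll":0},{"tx":0,"ty":0,"tz":0,"roll":0}]'
python3 - <<'E'
from h import *
z=np.load("w2.npz");c=cam("wrist",dict(tool_pos=z["p"],tool_rot=z["r"]));ct=cam("top")
w=[(200.5,314),(342.5,338)]
print("w2 front tape",onz(w,c,.122)); t=[(272,143),(217,140)]
for a,b in zip(w,t): print("tri",tri(a,c,b,ct))
k=lambda u,v:np.array([170+u/4,260+v/4])
A,B,Cc,D=k(192,52),k(640,128),k(133,205),k(692,292)   # lowL lowR hiL hiR
x=np.cross(np.cross([*A,1],[*D,1]),np.cross([*B,1],[*Cc,1]));x=x[:2]/x[2];print("diag px",x,"at z .07",onz([x],c,.07))
for n,p,zz in(("lowL",A,.03),("lowR",B,.03),("hiL",Cc,.11),("hiR",D,.11)): print(n,onz([p],c,zz))
o=ctrl.get_obs();M=R.from_rotvec(o["tool_rot"]).as_matrix();print(o["tool_pos"],M[:,0],M[:,1])
E
```

```text
t: 3.47
tool_pos: [0.4323, -0.0298, 0.1344]
tool_rot: [0.09, -3.136, -0.002]
contact_force: [0.5, -0.3, 1.0]
opening: 0.0854
grip_force: 0.0
w2 front tape [[ 0.66088669 -0.06474012  0.122     ]
 [ 0.67326911  0.08477764  0.122     ]]
tri (array([ 0.67109981, -0.06681284,  0.10732816]), np.float64(0.0014521585025857218))
tri (array([0.68191805, 0.08548836, 0.11126901]), np.float64(0.0051489930447083995))
diag px [274.98901236 300.35472593] at z .07 [[0.66784792 0.01226946 0.07      ]]
lowL [[ 0.66039166 -0.06233115  0.03      ]]
lowR [[0.67160251 0.08405072 0.03      ]]
hiL [[ 0.66526796 -0.0641988   0.11      ]]
hiR [[0.6754824  0.08775595 0.11      ]]
[ 0.43225764 -0.02978081  0.1344287 ] [-0.9983583  -0.05707844  0.00476991] [-0.05707206  0.99836899  0.00146377]
```

Mark is at about (0.667, 0.0105), stand yaw about -4.4°. Descending to grasp.

```bash
python3 -m handwheel '[{"tx":-2,"ty":1,"tz":26,"roll":0},{"tx":0,"ty":0,"tz":26,"roll":0},{"tx":0,"ty":0,"tz":26,"roll":0},{"tx":0,"ty":0,"tz":25,"roll":0},{"tx":0,"ty":0,"tz":0,"roll":0},{"tx":0,"ty":0,"tz":0,"roll":0}]' && python3 -m handwheel '[{"tx":0,"ty":0,"tz":0,"roll":0},{"tx":0,"ty":0,"tz":0,"roll":0},{"tx":0,"ty":0,"tz":0,"roll":0},{"tx":0,"ty":0,"tz":0,"roll":0},{"tx":0,"ty":0,"tz":0,"roll":0},{"tx":0,"ty":0,"tz":0,"roll":0},{"tx":0,"ty":0,"tz":0,"roll":0},{"tx":0,"ty":0,"tz":0,"roll":0},{"tx":0,"ty":0,"tz":0,"roll":0}]' 0 70
```

```text
t: 3.97
tool_pos: [0.4379, -0.0294, 0.0352]
tool_rot: [-0.09, 3.139, -0.0]
contact_force: [0.6, -0.6, 0.4]
opening: 0.0856
grip_force: 0.0
t: 4.72
tool_pos: [0.4389, -0.0297, 0.036]
tool_rot: [-0.09, 3.136, -0.002]
contact_force: [-0.4, -0.0, 6.4]
opening: 0.0491
grip_force: 73.5
```

```bash
python3 -m handwheel '[{"tx":0,"ty":0,"tz":-12,"roll":0},{"tx":0,"ty":0,"tz":-12,"roll":0},{"tx":0,"ty":0,"tz":-11,"roll":0},{"tx":0,"ty":0,"tz":0,"roll":0.067},{"tx":0,"ty":0,"tz":0,"roll":0.067},{"tx":0,"ty":0,"tz":0,"roll":0},{"tx":0,"ty":0,"tz":0,"roll":0},{"tx":0,"ty":0,"tz":0,"roll":0},{"tx":0,"ty":0,"tz":0,"roll":0}]' 
python3 - <<'E'
from h import *
o=ctrl.get_obs(); im,d=optics.get_image("wrist"); np.savez("w3.npz",im=im,d=d,p=o["tool_pos"],r=o["tool_rot"])
cv2.imwrite("pics/w3.png",im[:,:,::-1])
M=R.from_rotvec(o["tool_rot"]).as_matrix();print(o["tool_pos"],M.round(4),o["contact_force"])
E
```

```text
t: 5.47
tool_pos: [0.4365, -0.0292, 0.0681]
tool_rot: [-0.119, -3.139, -0.0]
contact_force: [-0.2, 0.2, -3.3]
opening: 0.0493
grip_force: 73.1
[ 0.43648548 -0.02924446  0.06814454] [[-9.971e-01  7.580e-02 -5.000e-04]
 [ 7.580e-02  9.971e-01  1.000e-04]
 [ 5.000e-04  1.000e-04 -1.000e+00]] [-0.16633425  0.21400703 -3.31446225]
```

View pics/w3.png

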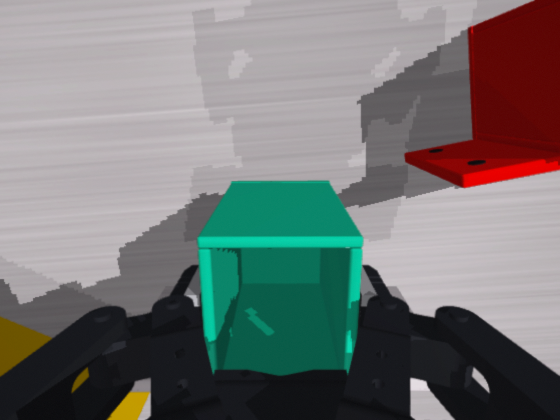

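The holder is lifted and upright, with front rim corners at (199,238) and (362,238) and the bottom edge at (232,181)–(329,181). It is centred in the grip with its underside about 32 mm up, so I'm moving towards the panel and stopping about 30 mm short.

```bash
python3 -m handwheel '[{"tx":-10,"ty":19,"tz":-1.2,"roll":0},{"tx":-25,"ty":19,"tz":-1.2,"roll":0},{"tx":-25,"ty":19,"tz":-1.2,"roll":0},{"tx":-30,"ty":0,"tz":0,"roll":0},{"tx":-30,"ty":0,"tz":0,"roll":0},{"tx":-25,"ty":0,"tz":0,"roll":0},{"tx":-15,"ty":0,"tz":0,"roll":0},{"tx":0,"ty":0,"tz":0,"roll":0},{"tx":0,"ty":0,"tz":0,"roll":0},{"tx":0,"ty":0,"tz":0,"roll":0}]' 
python3 - <<'E'
from h import *
o=ctrl.get_obs();print(o["contact_force"],R.from_rotvec(o["tool_rot"]).as_matrix()[:,0])
for n in("top","scene"):
    im,d=optics.get_image(n); np.savez(n+"4.npz",im=im,d=d)
a=np.load("top4.npz")["im"][110:210,200:300]; b=np.load("scene4.npz")["im"][190:290,270:400]
a=cv2.resize(a,(400,400),interpolation=cv2.INTER_CUBIC);b=cv2.resize(b,(400,400*100//130),interpolation=cv2.INTER_CUBIC)
v=np.zeros((400,800,3),np.uint8);v[:,:400]=a;v[:b.shape[0],400:]=b
cv2.imwrite("pics/c4.png",v[:,:,::-1])
E
```

```text
t: 6.35
tool_pos: [0.5995, 0.0154, 0.0711]
tool_rot: [-0.12, -3.137, -0.0]
contact_force: [-0.3, -0.6, -4.1]
opening: 0.0494
grip_force: 73.9
[-0.33623026 -0.64556335 -4.07953645] [-0.99707126  0.07644902  0.00210953]
```

View pics/c4.png

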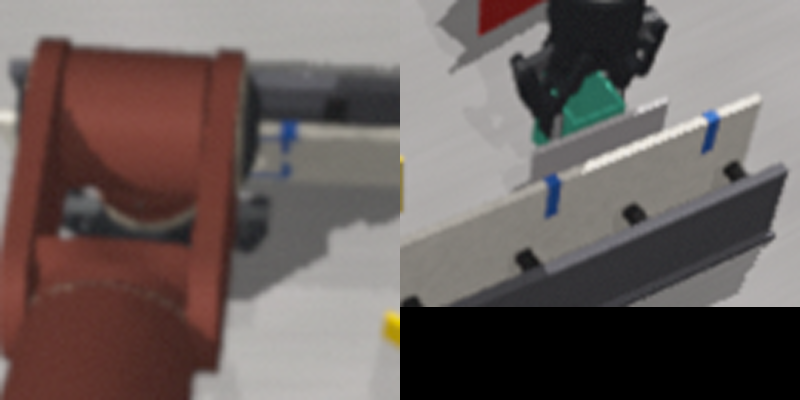

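The crop shows the plate upright in front of and parallel to the panel. The plate's top corners are at scene (313,238) and (357,222), and the tapes cross the top edge at (320,248) and (371,227). I'll check centring numerically from these.

```bash
python3 - <<'E'
from h import *
c=cam("scene");ct=cam("top")
p=onz([(313.2,238.1),(356.8,222.5)],c,.105);t=onz([(319.7,247.8),(371.1,227.1)],c,.122)
ex=np.array([.9971,-.0767,0]);ey=np.array([.0767,.9971,0])
for n,a in(("plate",p),("tape",t)):
    m=a.mean(0);d=a[1]-a[0];print(n,a.round(4),"len",np.linalg.norm(d),"yaw",np.degrees(np.arctan2(-d[0],d[1])),"ex,ey",m@ex,m@ey)
E
```

```text
plate [[ 0.6236 -0.0507  0.105 ]
 [ 0.638   0.0753  0.105 ]] len 0.126848161530367 yaw -6.4894916479636136 ex,ey 0.628030625588526 0.06062903052801427
tape [[ 0.6681 -0.0644  0.122 ]
 [ 0.6801  0.0841  0.122 ]] len 0.1489660992260922 yaw -4.597171399987926 ex,ey 0.6713752988129434 0.061482711535706544
```

```bash
python3 -m handwheel '[{"tx":-7,"ty":0,"tz":0,"roll":0},{"tx":-7,"ty":0,"tz":0,"roll":0},{"tx":-6,"ty":0,"tz":0,"roll":0},{"tx":0,"ty":0,"tz":0,"roll":0},{"tx":0,"ty":0,"tz":0,"roll":0},{"tx":0,"ty":0,"tz":0,"roll":0}]'; python3 -m handwheel '[{"tx":-3,"ty":0,"tz":0,"roll":0},{"tx":-3,"ty":0,"tz":0,"roll":0},{"tx":0,"ty":0,"tz":0,"roll":0},{"tx":0,"ty":0,"tz":0,"roll":0}]';  python3 -m handwheel '[{"tx":-3,"ty":0,"tz":0,"roll":0},{"tx":-3,"ty":0,"tz":0,"roll":0},{"tx":0,"ty":0,"tz":0,"roll":0},{"tx":0,"ty":0,"tz":0,"roll":0}]'
```

```text
t: 6.95
tool_pos: [0.6205, 0.0137, 0.0718]
tool_rot: [-0.121, -3.139, -0.0]
contact_force: [0.4, 1.0, -3.1]
opening: 0.0498
grip_force: 73.9
t: 7.28
tool_pos: [0.6267, 0.0132, 0.0719]
tool_rot: [0.121, 3.139, -0.0]
contact_force: [-0.3, -0.1, -3.5]
opening: 0.0493
grip_force: 73.9
t: 7.62
tool_pos: [0.6328, 0.0128, 0.072]
tool_rot: [0.121, 3.139, 0.0]
contact_force: [-0.4, -0.4, -4.7]
opening: 0.0495
grip_force: 73.9
```

```bash
python3 -m handwheel '[{"tx":-2,"ty":0,"tz":0,"roll":0},{"tx":-2,"ty":0,"tz":0,"roll":0},{"tx":0,"ty":0,"tz":0,"roll":0},{"tx":0,"ty":0,"tz":0,"roll":0},{"tx":0,"ty":0,"tz":0,"roll":0}]'; python3 -m handwheel '[{"tx":-2,"ty":0,"tz":0,"roll":0},{"tx":-2,"ty":0,"tz":0,"roll":0},{"tx":0,"ty":0,"tz":0,"roll":0},{"tx":0,"ty":0,"tz":0,"roll":0},{"tx":0,"ty":0,"tz":0,"roll":0}]'
```

```text
t: 8.03
tool_pos: [0.6365, 0.0125, 0.0718]
tool_rot: [-0.121, -3.139, 0.0]
contact_force: [-0.3, -0.1, -2.2]
opening: 0.0494
grip_force: 73.9
t: 8.45
tool_pos: [0.6402, 0.0122, 0.0718]
tool_rot: [-0.121, -3.138, -0.0]
contact_force: [-3.2, 0.2, -2.0]
opening: 0.0495
grip_force: 74.1
```

```bash
python3 -m handwheel '[{"tx":-1.5,"ty":0,"tz":0,"roll":0},{"tx":-1.5,"ty":0,"tz":0,"roll":0},{"tx":-1.5,"ty":0,"tz":0,"roll":0},{"tx":-1.5,"ty":0,"tz":0,"roll":0},{"tx":0,"ty":0,"tz":0,"roll":0},{"tx":0,"ty":0,"tz":0,"roll":0},{"tx":0,"ty":0,"tz":0,"roll":0}]'; python3 -m handwheel '[{"tx":-1.5,"ty":0,"tz":0,"roll":0},{"tx":-1,"ty":0,"tz":0,"roll":0},{"tx":0,"ty":0,"tz":0,"roll":0},{"tx":0,"ty":0,"tz":0,"roll":0},{"tx":0,"ty":0,"tz":0,"roll":0},{"tx":0,"ty":0,"tz":0,"roll":0}]'
```

```text
t: 9.03
tool_pos: [0.6455, 0.0118, 0.0717]
tool_rot: [-0.121, -3.136, -0.0]
contact_force: [-6.9, 0.8, 0.5]
opening: 0.0495
grip_force: 74.3
t: 9.53
tool_pos: [0.6475, 0.0117, 0.0716]
tool_rot: [-0.122, -3.135, -0.0]
contact_force: [-9.3, 1.7, 1.5]
opening: 0.0492
grip_force: 74.4
```

```bash
python3 -m handwheel '[{"tx":0,"ty":0,"tz":0,"roll":0},{"tx":0,"ty":0,"tz":0,"roll":0},{"tx":0,"ty":0,"tz":0,"roll":0},{"tx":0,"ty":0,"tz":0,"roll":0},{"tx":0,"ty":0,"tz":0,"roll":0},{"tx":0,"ty":0,"tz":0,"roll":0},{"tx":0,"ty":0,"tz":0,"roll":0},{"tx":0,"ty":0,"tz":0,"roll":0},{"tx":0,"ty":0,"tz":0,"roll":0},{"tx":0,"ty":0,"tz":0,"roll":0},{"tx":0,"ty":0,"tz":0,"roll":0},{"tx":0,"ty":0,"tz":0,"roll":0}]'
python3 - <<'E'
from h import *
im5,_=optics.get_image("wrist");sc,_=optics.get_image("scene")
K,k,E=optics.camera_params("wrist").values()
def edge(im):  # front wall: mint mask row extents
    b,l=blobs(mask(im,*MINT),2000);b=[x for x in b if 200<x[2][0]<360 ];i=max(b,key=lambda t:t[1][4]);m=l==i[0]
    v0=i[1][1]+1; u=np.nonzero(m[v0])[0]
    ws=[(np.ptp(np.nonzero(m[v])[0]),v,np.nonzero(m[v])[0].min()) for v in range(v0,min(v0+90,420))]
    w=max(ws); return v0,u.min(),u.max(),w
print(edge(np.load("w3.npz")["im"]),edge(im5))
print([(s,c.round(1),onz([c],cam("scene"),.122).round(4)) for i,s,c in blobs(mask(sc,*BLUE),12)[0] if 200<c[1]<300 and 280<c[0]<400])
np.savez("w5.npz",im=im5,sc=sc)
E
```

```text
t: 10.53
tool_pos: [0.6475, 0.0117, 0.0716]
tool_rot: [-0.122, -3.135, -0.0]
contact_force: [-9.6, 0.4, 1.0]
opening: 0.0495
grip_force: 74.4
(np.int32(182), np.int64(231), np.int64(329), (np.int64(166), 238, np.int64(197))) (np.int32(182), np.int64(231), np.int64(329), (np.int64(166), 241, np.int64(197)))
[(array([371, 230,   5,  12,  29], dtype=int32), array([373. , 235.2]), array([[0.7033, 0.0706, 0.122 ]])), (array([320, 251,   4,  13,  36], dtype=int32), array([321.7, 256.4]), array([[ 0.6917, -0.0755,  0.122 ]]))]
```

```bash
for i in 1 2; do python3 -m handwheel '[{"tx":0,"ty":0,"tz":0,"roll":0},{"tx":0,"ty":0,"tz":0,"roll":0},{"tx":0,"ty":0,"tz":0,"roll":0},{"tx":0,"ty":0,"tz":0,"roll":0},{"tx":0,"ty":0,"tz":0,"roll":0},{"tx":0,"ty":0,"tz":0,"roll":0},{"tx":0,"ty":0,"tz":0,"roll":0},{"tx":0,"ty":0,"tz":0,"roll":0},{"tx":0,"ty":0,"tz":0,"roll":0},{"tx":0,"ty":0,"tz":0,"roll":0},{"tx":0,"ty":0,"tz":0,"roll":0},{"tx":0,"ty":0,"tz":0,"roll":0}]'; done; python3 -c "
from station import ctrl
print(ctrl.finish_job())"
```

```text
t: 11.63
tool_pos: [0.6475, 0.0117, 0.0716]
tool_rot: [-0.122, -3.135, -0.0]
contact_force: [-8.4, 1.9, 1.0]
opening: 0.0493
grip_force: 74.4
t: 12.63
tool_pos: [0.6475, 0.0117, 0.0716]
tool_rot: [-0.122, -3.135, -0.0]
contact_force: [-9.6, 1.6, 1.6]
opening: 0.0496
grip_force: 74.4
the job is handed in; nothing more can be done
None
```

The mint-green holder is gripped, upright and measured as centred within about 1 mm of the tape mark. It has been pressed on the panel with about 9 N for over 3 s (panel back about 11 mm), and the job was handed in at 12.6 s with the push still on; no verdict came back.

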